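# Dial in the coffee grinder: seat the portafilter, hold the index pin up

### The arm

A 7-joint arm with a two-finger parallel gripper is mounted at the origin on the work surface. World frame = base frame: x ahead of the robot, y to its left, z up, the work surface at z = 0. Lengths are in m, angles in rad, forces in N, time in s.
With the tool pointing down it reaches from about 0.4 to 0.85 m from the base axis. Payload 10.4 kg.
Tool frame: the origin (TCP) lies on the centre line of the jaws, within the pads' length; the fingertips stand 22 mm ahead of it and the grasp point (between the pads) lies 3 mm ahead of it; z points along the fingers, y is the line along which they close (so a half turn about z gives the same grasp; the last joint's range is limited). The gripper opens to 87 mm and grips with 3 to 60 N. Pads are 19 mm wide; open, the fingers measure 117 mm over their backs; the gripper's body (75 mm by 190 mm) begins 51 mm behind the grasp point.
Start: joints at [1.197, 0.332, -0.065, 1.46, 0.022, 1.35, -0.088], TCP at [0.215, -0.587, 0.245] pointing down, gripper open.
Joint ranges: [-2.6, 2.6], [-0.5, 2.12], [-1.47, 1.34], [0.16, 2.42], [-1.27, 4.41], [0.06, 2.06], [-2.6, 2.6]. Speed limits (rad/s): [2.22, 2.22, 2.79, 2.79, 3.14, 3.14, 3.14].

### API

Orientations are given as a unit quaternion [x, y, z, w].
In Python, from bench import r gives the robot as it stands.
- The arm moves only by the tool jog_arm, called after "Request:" by a JSON object that holds its "name" and its "arguments". Schema: {"type":"object","properties":{"ticks":{"type":"array","items":{"type":"array","prefixItems":[{"type":"array","items":{"type":"number"},"minItems":3,"maxItems":3},{"type":"number"},{"type":"number"}],"minItems":3,"maxItems":3},"minItems":1,"maxItems":12},"grip_force":{"type":"number"},"only":{"type":"string"},"quiet":{"type":"boolean"},"lines":{"type":"string"}},"required":["ticks"],"additionalProperties":false}. ticks is a list of rows, 1 to 12 of them, each written [[dx, dy, dz], turn, opening]: dx, dy, dz in m, then a turn about the tool's z in rad, then the finger opening in m; each row is the pose to reach, as a shift and turn from the pose commanded when the call began, along the tool's axes at that moment; what a row does not reach only later rows make up. A row lasts 1/10 s, in which the tool goes at most 0.05 m and 0.15 rad, less where a joint would pass 70% of its speed; a pose out of reach is approached as far as the arm can. The fingers move at their own pace and stop on an object; grip_force is the grip in N (left out, the last holds). Time passes only in rows, so rows that do not move let the fingers close. The tool returns the time, the measured TCP pose, the force, the opening and the grip force at its end. only (a regular expression) keeps the lines of the reply that match it, lines (a string "A,B") keeps lines A to B, and quiet returns only ok. Input that does not fit is refused with a message, and nothing moves.
- r.read_state(): the state, without advancing time (a new reading comes with each control period).
- r.camera(name): name is "side" or "top"; returns a dict with "img" (420x560x3 uint8, red, green, blue), "fx", "fy", "cx", "cy" (pixels), "pose" (4x4, takes a point from camera to world coordinates). Camera axes: x right, y down, z forward; pixel columns grow to the right and rows downward; lengths in m; the calibration is good to about 2 mm. A picture is of the moment at which its call begins. There is no depth.
- r.close_job(): hands the job in; it is judged then, once.
The state is a dict: "time": time; "joint_positions": joint angles; "joint_vel": joint speeds; "joint_torque": joint torques, N m; "ee_pos": TCP position; "eef_rot": TCP orientation; "ft_force": force on the tool from outside, world axes, zero at the start; "torque": the same for the moment, N m; "width": finger opening in m; "grip_force": force on a finger pad.
Only numpy, scipy, OpenCV 4.12 (cv2) and the standard library are available. Lean on these libraries where they do the work, as an engineer would, in place of code of your own. Each camera call takes 0.05 s, during which the arm holds its last target. There are 200 camera calls.

### The job

I am about to dial in the coffee grinder: push the empty portafilter down into the fork under the chute, basket upright and handle pointing straight out to the front, until the sprung catch snaps shut over its neck and it sits fully home and level, and let go of it. Then take the red knob of the index pin on top of the grinder, pull it fully up so that the pin is clear of its hole in the collar, and finish while still holding it up, so that I can turn the collar. Leave the tamper, the cup and the jar where they stand.

Things in the scene. Friction and masses are not known exactly. Their poses are not given: they have to be found in the camera images.
- grinder: White coffee grinder, fixed. Origin on the worktop under the axis of the round collar on its top; front is its own -x, z up. Its frame, mm: dark base plate x -165 to 85, y +-65, 16 high; column x -45 to 80, y +-58; head overhanging to the front x -105 to 80, y +-60, z 182 to 212; on the head the collar, 120 in diameter, to z 224, and a wooden lid, 66 in diameter, to z 244.
- chute (a point): Centre of the mouth of the steel chute (34 mm in diameter) that hangs under the grinder's head: 88 mm in front of the grinder's origin, 168 mm above the worktop. The seated basket stands below it.
- rest (a point): Point on the steel rest plate under the chute where the centre of the basket's underside comes to stand: 88 mm in front of the grinder's origin, 59 mm above the worktop. The plate is 44 mm wide and runs from the column to the fork.
- fork (a point): Seat of the steel fork, where the neck's axis lies when home: 140 mm in front of the grinder's origin, 85 mm high, axes as the grinder's. 12 mm thick in x; slot 14 mm wide along x, open on top. Fixed prong on -y, its tip 26 mm above this point; hinge post on +y, 26 mm above it. Coming from the front the basket must pass over the post: neck 56 to 60 mm above the seat still clears the chute.
- catch (a joint): Sprung brass catch bar, 21 mm long, hinged on the fork's +y post, slanting down and in over the slot. 0 = closed, at its stop (it cannot turn upwards); grows (rad) as the neck pushes it down and aside. The neck passes at about 0.35, then the catch springs back to 0 above it. It takes about 4 to 5 N downward, more than the portafilter's weight.
- portafilter: Empty portafilter, about 0.28 kg, standing on its basket. Origin: underside of the basket's centre, z up, handle along -x. Steel basket 66 mm in diameter, 40 high; steel neck, 12 in diameter, x -33 to -67 mm; dark wooden handle 26 wide (y), 24 high, x -67 to -182; neck and handle axis 26 above the underside. Centre of mass near x -22. Grasp across the handle at about x -95 from above.
- neck (a point): Point on the axis of the portafilter's neck, 52 mm from the basket's centre towards the handle, 26 mm above the basket's underside. It comes to fork when home (some 12 mm of play along the neck), with the portafilter's x axis along the grinder's.
- index_pin (a joint): Travel (m) of the sprung index pin with the red knob: 0 = seated 8 mm deep in a hole of the collar, 0.012 = pulled fully up against its stop. The spring pulls it back down with 6 N at 0 and 10 N at 0.012.
- knob (a point): Centre of the red round knob of the index pin, 24 mm in diameter, 22 mm high, axis vertical, moving straight up with the pin. At rest 269 mm above the worktop, 35 mm to -x and 35 mm to -y of the grinder's origin (its frame). Around it nothing stands higher than 17 mm below its centre; the lid's top is 25 mm below it.
- tamper: Bystander: steel tamper, 52 mm in diameter, 78 high, origin under its centre.
- cup: Bystander: blue mug, 68 mm in diameter, 58 high, origin under its centre.
- jar: Bystander: amber jar with a blue cap, 56 mm in diameter, 85 high, origin under its centre.

How it is judged:
By the outcome, as a careful person would: the job done as asked, in the order asked, and still so for the second after the job is handed in, while the arm keeps its last pose, push and grip.
It also fails if it takes over 64 s, if anything falls off the work surface, if the arm or the gripper's body presses on something with over 40 N, if the wrist force passes 120 N, or if a joint passes its speed limit or range.

## Working session

There is one attempt and no reset: what is moved stays moved. The work goes in short steps, Python scripts to look and compute and a tool call to move; the robot and the scene stay as the last step left them, time stands still between calls to the robot, and variables do not carry over. Pictures are saved under pics/ and viewed, at most 10 in all, crops included, and the job is handed in when it is done.

```bash
ls; mkdir -p pics
```

Run:
```python
from bench import r
import cv2,numpy as np
s=r.read_state();print(s)
for n in("side","top"):
    c=r.camera(n);cv2.imwrite(f"pics/{n}0.png",c["img"][:,:,::-1]);print(n,c["fx"],c["fy"],c["cx"],c["cy"],np.round(c["pose"],4).tolist())
```

```text
bench.py
pics
{'time': 0.0, 'joint_positions': array([ 1.19740679,  0.33286589, -0.06467231,  1.46095534,  0.02160071,
        1.34989561, -0.08848102]), 'joint_vel': array([ 5.17668626e-04, -1.47283790e-03, -7.59926123e-04,  1.25153839e-03,
       -7.82099346e-05, -3.11612709e-04, -1.00619466e-03]), 'joint_torque': array([ 1.12519635e-04, -6.23256111e+01,  2.47344375e-02, -3.89899564e+01,
       -6.13058545e-02,  3.98005592e-02,  9.87357021e-05]), 'ee_pos': array([ 0.21463026, -0.58660681,  0.24375089]), 'eef_rot': array([ 9.84656237e-01,  1.74503825e-01, -1.62222890e-04, -6.95787014e-04]), 'ft_force': array([-0.44852636,  0.34224952, -0.05680603]), 'torque': array([ 0.00569573, -0.0110939 ,  0.03101979]), 'grip_force': 0.0, 'width': 0.08667229984704433}
side 391.9775840731718 391.9775840731718 277.9327826538515 207.765994701645 [[-0.7797, -0.3362, 0.5283, 0.1406], [-0.6259, 0.4446, -0.6408, 0.5296], [-0.0194, -0.8302, -0.5571, 0.6662], [0.0, 0.0, 0.0, 1.0]]
top 521.5352870951214 521.5352870951214 273.772178271152 208.40707985120773 [[-0.0096, -0.9895, 0.144, 0.472], [-0.9996, 0.0131, 0.0231, -0.0573], [-0.0248, -0.1438, -0.9893, 1.2324], [0.0, 0.0, 0.0, 1.0]]
```

View pics/top0.png

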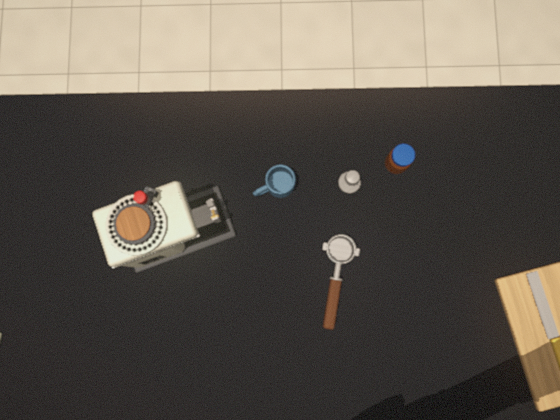

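View pics/side0.png

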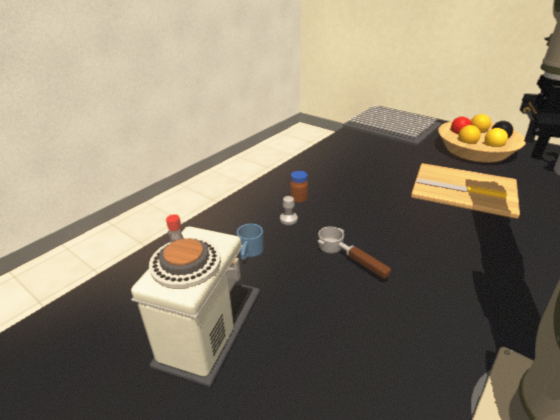

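The top view shows the grinder at left (lid about (134,223), red knob (139,197)) with its front to the right and slightly up. The portafilter basket is at (341,248) and its handle runs to (331,328). The mug is at (280,181), the tamper at (350,180) and the jar at (402,157). In the side view the knob is at (174,222).

Create h.py:
```python
import cv2,numpy as np
from bench import r
def ray(c,u,v):
    P=np.array(c["pose"]);d=P[:3,:3]@np.array([(u-c["cx"])/c["fx"],(v-c["cy"])/c["fy"],1]);return P[:3,3],d/np.linalg.norm(d)
def onz(c,u,v,z):
    o,d=ray(c,u,v);return o+d*(z-o[2])/d[2]
def tri(a,b):
    (o1,d1),(o2,d2)=a,b
    t=np.linalg.lstsq(np.c_[d1,-d2],o2-o1,rcond=None)[0];p,q=o1+t[0]*d1,o2+t[1]*d2
    return (p+q)/2,np.linalg.norm(p-q)
def blob(c,lo,hi,box):
    h=cv2.cvtColor(c["img"],cv2.COLOR_RGB2HSV);m=cv2.inRange(h,np.array(lo),np.array(hi))
    k=np.zeros_like(m);x0,y0,x1,y1=box;k[y0:y1,x0:x1]=m[y0:y1,x0:x1]
    n,l,s,cc=cv2.connectedComponentsWithStats(k)
    i=1+np.argmax(s[1:,4]);return (l==i).astype(np.uint8),s[i],cc[i]
```

Run:
```python
from h import *
t=r.camera("top");s=r.camera("side")
red=[([0,150,90],[6,255,255])]
m,st,ck=blob(t,[0,170,100],[8,255,255],(125,180,155,210));print("knob top",st,ck)
m,st,cs=blob(s,[0,170,100],[8,255,255],(155,205,195,240));print("knob side",st,cs)
print("knob tri",tri(ray(t,*ck),ray(s,*cs)), onz(t,*ck,.277))
m,st,cl=blob(t,[4,90,50],[20,255,255],(105,195,165,250));print("lid",st,cl,onz(t,*cl,.244))
(e)=cv2.fitEllipse(max(cv2.findContours(m,0,1)[0],key=len));print(e,onz(t,*e[0],.244))
m,st,ch=blob(t,[0,90,30],[20,255,255],(310,260,360,345));print("handle",st,ch,cv2.minAreaRect(np.argwhere(m)[:,::-1].astype(np.float32)))
pts=np.argwhere(m)[:,::-1];W=np.array([onz(t,*p,.034)[:2] for p in pts]);c0=W.mean(0);u=np.linalg.svd(W-c0)[2][0];pr=(W-c0)@u
print("handle world c",c0,"dir",u,"len",np.ptp(pr), "w",np.ptp((W-c0)@[-u[1],u[0]]))
m,st,cb=blob(t,[0,0,90],[180,70,255],(318,230,365,268));print("basket",st,cb,onz(t,*cb,.04))
# white head
m,st,cw=blob(t,[0,0,130],[60,90,255],(85,175,200,270))
m=cv2.morphologyEx(m,cv2.MORPH_CLOSE,np.ones((9,9)));
print("head",cv2.minAreaRect(np.argwhere(m)[:,::-1].astype(np.float32)))
g=cv2.resize(t["img"][170:340,80:370],None,fx=2.7,fy=2.7,interpolation=cv2.INTER_CUBIC);cv2.imwrite("pics/crop1.png",g[:,:,::-1])
```

```text
knob top [134 191  13  13  65] [140.35384615 195.52307692]
knob side [167 215  12  15 120] [172.41666667 221.375     ]
knob tri (array([0.63985332, 0.21651071, 0.26777212]), np.float64(0.0015519680184334639)) [0.6388051  0.21447755 0.277     ]
lid [116 206  35  35 938] [132.62260128 223.05010661] [0.5911219  0.23734345 0.244     ]
((132.6315155029297, 223.04833984375), (33.09324645996094, 34.26447677612305), 50.01860809326172) [0.5911251  0.23732631 0.244     ]
handle [323 280  19  50 620] [331.63548387 304.33225806] ((331.59735107421875, 304.5963439941406), (12.961520195007324, 49.6486701965332), 9.162346839904785)
handle world c [ 0.42623606 -0.15770811] dir [-0.98239648  0.18680783] len 0.11078021777275894 w 0.029250139440424084
basket [322 234  38  34 828] [340.56038647 249.2705314 ] [ 0.54959254 -0.18061879  0.04      ]
head ((143.29798889160156, 222.72900390625), (63.38633346557617, 95.61348724365234), 69.37012481689453)
```

View pics/crop1.png

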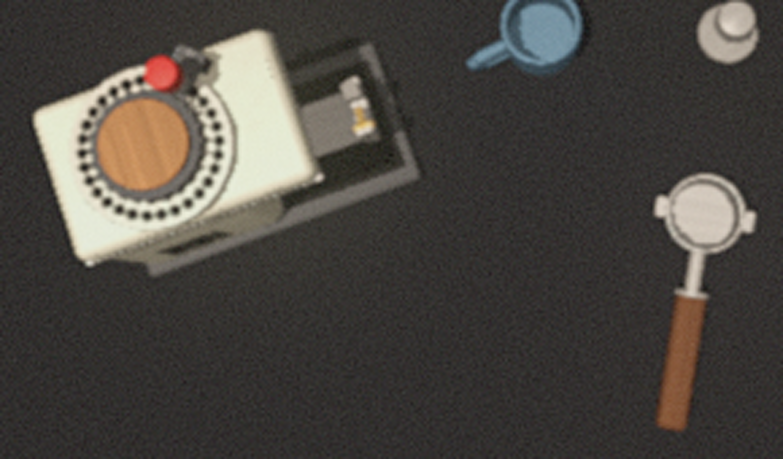

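The crop agrees: the knob offset from the lid gives a grinder yaw of about 110°. The prong (silver) is at crop (350,88) and the brass catch at (362,120). Next I refine the yaw from the head's edges and compare predicted points with the image.

Add to h.py:
```python
def proj(c,p):
    P=np.array(c["pose"]);q=P[:3,:3].T@(np.array(p)-P[:3,3]);return c["fx"]*q[0]/q[2]+c["cx"],c["fy"]*q[1]/q[2]+c["cy"]
def G(p,o,th):
    c,s=np.cos(th),np.sin(th);return np.array([o[0]+c*p[0]-s*p[1],o[1]+s*p[0]+c*p[1],p[2]])
```

Run:
```python
from h import *
t=r.camera("top")
im=t["img"]; 
m,st,cw=blob(t,[0,0,130],[60,90,255],(85,175,200,270));m=cv2.morphologyEx(m,cv2.MORPH_CLOSE,np.ones((15,15)))
cn=max(cv2.findContours(m,0,1)[0],key=len)[:,0]
W=np.array([onz(t,*p,.212)[:2] for p in cn])
o=np.array([.5911,.2373]);th=np.radians(110.4)
for it in range(3):
    c,s=np.cos(th),np.sin(th);L=(W-o)@np.array([[c,-s],[s,c]])
    for nm,sel,ax in(("front",(abs(L[:,0]+.105)<.008)&(abs(L[:,1])<.045),0),("-y",(abs(L[:,1]+.06)<.01)&(L[:,0]>-.09)&(L[:,0]<-.06)|(abs(L[:,1]+.06)<.01)&(L[:,0]>-.01)&(L[:,0]<.07),1),("back",(abs(L[:,0]-.08)<.012)&(abs(L[:,1])<.045),0)):
        q=L[sel]
        if len(q)<5: print(nm,len(q));continue
        a=np.polyfit(q[:,1-ax],q[:,ax],1);d=np.degrees(np.arctan(a[0]))*(-1 if ax==0 else 1)
        print(nm,len(q),"pos",q[:,ax].mean().round(4),"yaw corr",d.round(2))
    break
print({n:np.round(onz(t,u,v,z)[:2],3).tolist() for n,u,v,z in(("mug",280,181,.05),("mugh",256,192,.03),("tamper",350,182,0.03),("jar",402,155,.085))})
g=cv2.resize(im[170:270,80:240],None,fx=5,fy=5,interpolation=cv2.INTER_CUBIC)
def dot(p,col,oo=o):
    u,v=proj(t,G(p,oo,th));cv2.circle(g,(int((u-80+.5)*5),int((v-170+.5)*5)),3,col,-1)
for p in[(-.105,-.06,.212),(-.105,.06,.212),(.08,-.06,.212),(.08,.06,.212)]:dot(p,(255,0,255))
for p in[(-.165,-.065,.016),(-.165,.065,.016)]:dot(p,(0,255,0))
for p in[(-.14,-.007,.111),(-.14,.007,.111)]:dot(p,(255,0,0))
dot((-.035,-.035,.28),(0,255,255));dot((-.14,0,.085),(0,0,255))
cv2.imwrite("pics/crop2.png",g[:,:,::-1])
```

```text
front 42 pos -0.1046 yaw corr -0.32
-y 56 pos -0.0594 yaw corr -0.94
back 42 pos 0.0781 yaw corr -0.57
{'mug': [0.708, -0.045], 'mugh': [0.687, 0.012], 'tamper': [0.707, -0.208], 'jar': [0.756, -0.319]}
```

View pics/crop2.png

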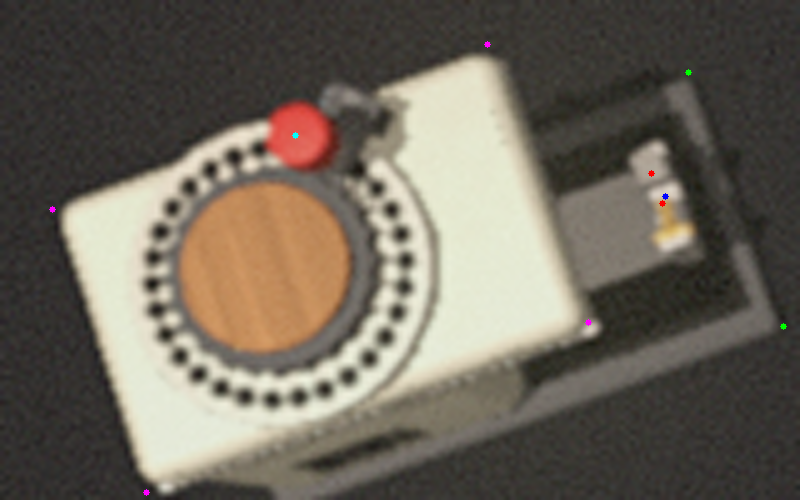

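The overlay shows the knob dot centred on the knob. The head corners suggest a yaw about 0.6° smaller. The fork's slot appears near crop (660,190) and the rest plate left of it. I'll check its lateral position with brightness profiles.

Run:
```python
from h import *
ims=[r.camera("top") for _ in range(6)];t=ims[0];im=np.mean([c["img"] for c in ims],0).astype(np.float32)
o=np.array([.5911,.2373]);th=np.radians(109.7)
def prof(x,z,ys):
    uv=np.array([proj(t,G((x,y,z),o,th)) for y in ys],np.float32)
    return cv2.remap(im,uv[None,:,0],uv[None,:,1],cv2.INTER_LINEAR)[0]
ys=np.arange(-.040,.041,.002)
np.set_printoptions(linewidth=250)
print("y",(ys*1000).astype(int))
for x,z in((-.112,.059),(-.122,.059),(-.136,.111),(-.14,.111),(-.144,.111),(-.148,.111)):print(x,z,prof(x,z,ys).mean(1).astype(int))
for x in(-.14,):print("R-B",(prof(x,.111,ys)[:,0]-prof(x,.111,ys)[:,2]).astype(int))
ys2=np.arange(-.075,.076,.005);p=prof(-.08,.212,np.arange(-.07,.071,.002)).mean(1).astype(int);print("head",p)
for x in(-.15,):
  q=prof(x,.016,np.arange(-.08,.081,.002)).mean(1).astype(int);print("base -80..",q)
```

```text
y [-40 -38 -36 -33 -31 -29 -27 -25 -23 -21 -19 -17 -15 -13 -11  -9  -7  -5  -3  -1   0   2   4   6   8  10  12  14  16  18  20  22  24  26  28  30  32  34  36  38  40]
-0.112 0.059 [ 44  43  45  45  44  43  42  47  69  97 117 122 119 119 117 117 118 118 118 118 119 120 120 120 120 119 118 118 121 120 111  86  55  38  39  41  42  43  43  44  42]
-0.122 0.059 [ 46  43  43  44  43  42  41  48  68 102 117 119 118 118 117 117 118 119 118 117 120 119 119 118 118 117 117 117 118 118 110  81  52  40  41  42  41  43  42  41  41]
-0.136 0.111 [ 60  61  61  61  55  46  41  40  42  54  93 135 156 157 157 158 154 138 117 130 153 156 137 130 133 149 152 148 150 167 190 202 198 157 112  82  61  43  39  40  40]
-0.14 0.111 [ 61  62  62  61  57  47  43  40  42  75 125 157 162 162 163 163 159 144 130 156 194 192 168 150 144 144 145 140 143 162 185 198 193 146 102  87  78  62  44  36  37]
-0.144 0.111 [ 60  63  59  59  55  46  39  38  45  91 147 167 163 156 156 156 156 141 127 152 191 200 183 151 132 129 130 127 133 164 191 195 179 141 100  89  86  69  48  38  39]
-0.148 0.111 [ 60  62  62  61  57  47 
[... 240 characters left out ...]
4  90  90  95  93  99 102  80  45  24  20  15  13  12  11   9   9  10]
head [ 54  54  55  53  58  91 158 200 213 219 220 220 220 219 218 218 219 218 219 220 221 221 221 221 222 221 222 222 222 222 222 222 222 223 223 224 224 223 222 223 223 224 224 224 224 224 224 224 224 224 224 224 225 225 225 225 225 225 225 225 225 223
 217 204 181 145 111  77  44  41  42]
base -80.. [ 53  55  51  46  39  36  38  47  60  73  78  76  72  72  66  57  50  47  47  47  47  47  47  47  42  38  36  39  39  38  37  37  38  38  39  39  39  37  38  38  38  36  37  38  39  38  36  35  37  38  40  46  46  46  45  42  43  43  46  49  49  50
  50  54  69  97 105 106 105 104 100  88  67  54  51  52  49  51  52  50  51]
```

The plate edges fall at y = ±22 mm with yaw 109.7°, so the grinder pose is confirmed. Next I move over the handle.

Add to h.py:
```python
from scipy.spatial.transform import Rotation as R
O=np.array([.5911,.2373]);TH=np.radians(109.7)
def delta(p,psi):
    s=r.read_state();M=R.from_quat(s["eef_rot"]);y=M.as_matrix()[:,1]
    d=M.inv().apply(np.array(p)-s["ee_pos"]);a=(psi-np.degrees(np.arctan2(y[1],y[0]))+180)%360-180
    print("delta",np.round(d,4),"turn",round(-np.radians(a),4),"tilt",np.round(M.as_matrix()[:2,2],4),"q",np.round(s["joint_positions"],2))
```

```bash
python3 -c "
from h import *
delta((.4563,-.1628,.10),-100.6)"
```

```text
delta [ 0.3725 -0.3153  0.1446] turn 0.5358 tilt [ 0.0001 -0.0001] q [ 1.2   0.33 -0.06  1.46  0.02  1.35 -0.09]
```

Request:
{"name": "jog_arm", "arguments": {"ticks": [[[0.373,-0.315,0.0],0.535,0.087],[[0.373,-0.315,0.05],0.535,0.087],[[0.373,-0.315,0.1],0.535,0.087],[[0.373,-0.315,0.14],0.535,0.087],[[0.373,-0.315,0.14],0.535,0.087],[[0.373,-0.315,0.14],0.535,0.087],[[0.373,-0.315,0.14],0.535,0.087],[[0.373,-0.315,0.14],0.535,0.087],[[0.373,-0.315,0.14],0.535,0.087],[[0.373,-0.315,0.14],0.535,0.087],[[0.373,-0.315,0.14],0.535,0.087],[[0.373,-0.315,0.14],0.535,0.087]], "grip_force": 60}}

```text
time: 1.75
ee_pos: [0.4575, -0.1603, 0.1039]
eef_rot: [0.996, -0.09, -0.0, -0.001]
ft_force: [0.1, -0.5, -0.5]
width: 0.0873
grip_force: 0.0
```

```bash
python3 -c "
from h import *
delta((.4563,-.1628,.10),-100.6)"
```

```text
delta [-0.0007  0.0027  0.0039] turn 0.0054 tilt [-0.0007  0.0012] q [ 0.6   0.19 -0.39  1.97  0.08  1.   -1.57]
```

Request:
{"name": "jog_arm", "arguments": {"ticks": [[[-0.001,0.003,0.03],0.005,0.087],[[-0.001,0.003,0.06],0.005,0.087],[[-0.001,0.003,0.074],0.005,0.087],[[-0.001,0.003,0.074],0.005,0.087],[[-0.001,0.003,0.074],0.005,0.02],[[-0.001,0.003,0.074],0.005,0.02],[[-0.001,0.003,0.074],0.005,0.02],[[-0.001,0.003,0.074],0.005,0.02],[[-0.001,0.003,0.074],0.005,0.02],[[-0.001,0.003,0.074],0.005,0.02],[[-0.001,0.003,0.074],0.005,0.02]], "grip_force": 60}}

```text
time: 2.85
ee_pos: [0.4553, -0.1657, 0.0306]
eef_rot: [0.996, -0.094, 0.0, 0.0]
ft_force: [-0.2, -0.3, 0.8]
width: 0.0388
grip_force: 0.0
```

```bash
python3 -c "
from h import *
delta((.4563,-.1628,.03),-100.6)"
```

```text
delta [ 0.0004 -0.0031  0.0006] turn -0.0042 tilt [ 0.0001 -0.0001] q [ 0.59  0.3  -0.37  2.02  0.14  0.85 -1.62]
```

Request:
{"name": "jog_arm", "arguments": {"ticks": [[[0,-0.002,0],0,0.02],[[0,-0.002,0],0,0.02],[[0,-0.002,0],0,0.02],[[0,-0.002,0],0,0.02],[[0,-0.002,0],0,0.02]], "grip_force": 60}}

```text
time: 3.35
ee_pos: [0.4557, -0.1636, 0.0305]
eef_rot: [0.996, -0.094, -0.0, -0.0]
ft_force: [0.1, 1.5, 0.0]
width: 0.0254
grip_force: 60.0
```

Request:
{"name": "jog_arm", "arguments": {"ticks": [[[0,0,-0.03],0,0.02],[[0,0,-0.07],0,0.02],[[0,0,-0.11],0,0.02],[[0,0,-0.117],0,0.02],[[0,0,-0.117],0,0.02]], "grip_force": 60}}

```text
time: 3.85
ee_pos: [0.4561, -0.1641, 0.1484]
eef_rot: [0.996, -0.095, 0.001, 0.001]
ft_force: [0.3, 0.1, -3.2]
width: 0.0253
grip_force: 60.0
```

```bash
python3 -c "
from h import *
delta((.6872,-.0310,.1475),19.7)"
```

```text
delta [ 0.2018 -0.1743  0.0012] turn -2.1042 tilt [ 0.0019 -0.0012] q [ 0.62  0.13 -0.39  1.93  0.06  1.09 -1.55]
```

Request:
{"name": "jog_arm", "arguments": {"ticks": [[[0.05,-0.04,0],-0.15,0.02],[[0.09,-0.08,0],-0.3,0.02],[[0.13,-0.12,0],-0.45,0.02],[[0.17,-0.15,0],-0.6,0.02],[[0.2,-0.174,0],-0.75,0.02],[[0.202,-0.174,0],-0.9,0.02],[[0.202,-0.174,0],-1.05,0.02],[[0.202,-0.174,0],-1.2,0.02],[[0.202,-0.174,0],-1.35,0.02],[[0.202,-0.174,0],-1.5,0.02],[[0.202,-0.174,0],-1.65,0.02],[[0.202,-0.174,0],-1.8,0.02]], "grip_force": 60}}

```text
time: 5.05
ee_pos: [0.6858, -0.0308, 0.1445]
eef_rot: [0.69, 0.723, -0.001, -0.001]
ft_force: [0.8, -0.4, -2.5]
width: 0.0256
grip_force: 60.0
```

Request:
{"name": "jog_arm", "arguments": {"ticks": [[[0,0,0],-0.15,0.02],[[0,0,0],-0.3,0.02],[[0,0,0],-0.3,0.02],[[0,0,0],-0.3,0.02]], "grip_force": 60}}

```text
time: 5.45
ee_pos: [0.6862, -0.0308, 0.1457]
eef_rot: [0.579, 0.815, -0.0, -0.001]
ft_force: [0.0, 0.6, -2.8]
width: 0.0256
grip_force: 60.0
```

Run:
```python
from h import *
delta((.6872,-.0310,.1475),19.7)
for n in("top","side"):
    c=r.camera(n);cv2.imwrite(f"pics/{n}1.png",cv2.resize(c["img"][90:330,60:380] if n=="top" else c["img"][120:360,120:440],None,fx=2.5,fy=2.5,interpolation=cv2.INTER_CUBIC)[:,:,::-1])
```

```text
delta [-0.0005  0.0009 -0.0018] turn -0.0081 tilt [-0.0022  0.0005] q [ 0.49  0.65 -0.77  1.36  0.45  1.31  0.04]
```

View pics/top1.png

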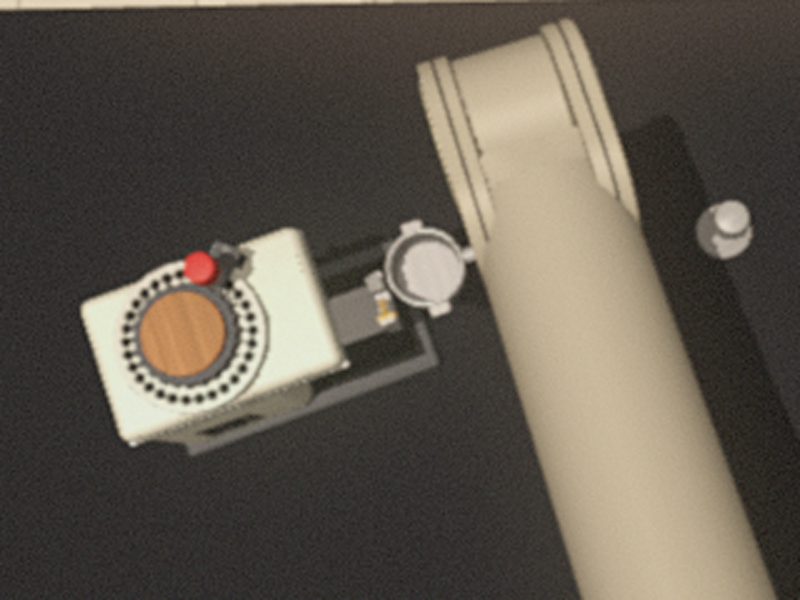

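View pics/side1.png

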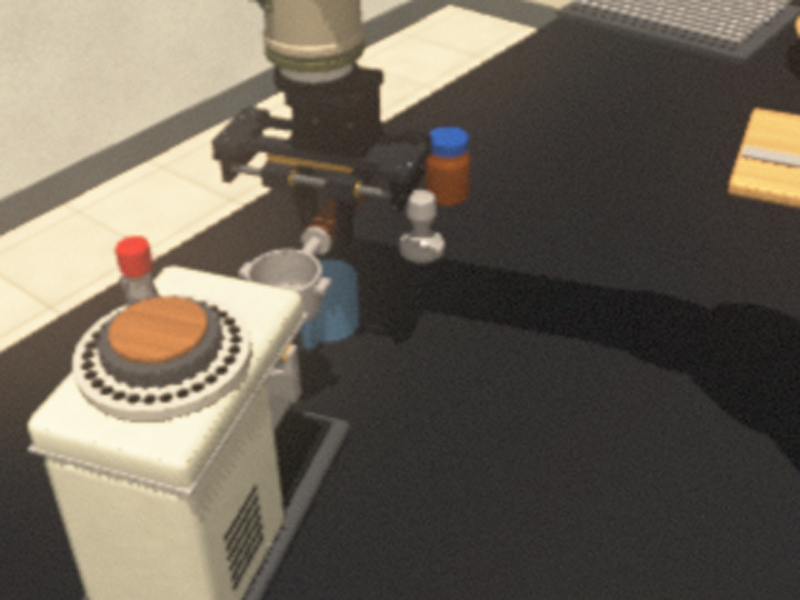

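The basket hangs with its rim centred near top-crop (428,268), just before the fork. In the side view the rim is near (285,272) and looks level. The gripper body is wide across the handle only, so it clears the head. Next I measure the basket against the TCP.

Run:
```python
from h import *
t=r.camera("top");s=r.camera("side");st=r.read_state();p=st["ee_pos"];y=R.from_quat(st["eef_rot"]).as_matrix()[:,1];print(p,"pf yaw",np.degrees(np.arctan2(y[1],y[0]))+90)
def toG(P):
    c,q=np.cos(TH),np.sin(TH);d=np.array(P[:2])-O;return np.array([c*d[0]+q*d[1],-q*d[0]+c*d[1]])
print("TCP in grinder",toG(p))
m,b,c=blob(t,[0,0,95],[180,75,255],(205,165,246,228));print(b,c)
m=cv2.morphologyEx(m,cv2.MORPH_OPEN,np.ones((13,13)));cn=max(cv2.findContours(m,0,1)[0],key=len)
e=cv2.minEnclosingCircle(cn);el=cv2.fitEllipse(cn);print(e,el)
for z in(.150,.155,.160):print(z,onz(t,*el[0],z),toG(onz(t,*el[0],z)))
m,b,c=blob(s,[0,0,95],[180,75,255],(205,210,260,252));print("side",b,c)
for n,P in(("rim c pred",G((-.19,0,.155),O,TH)),):print(n,proj(t,P),proj(s,P))
```

```text
[ 0.68671374 -0.03076043  0.14719607] pf yaw 109.36762249332743
TCP in grinder [-0.28460194  0.00034438]
[ 205  177   41   48 1140] [225.54824561 199.58333333]
((231.0, 196.5), 17.44286346435547) ((231.61839294433594, 196.80128479003906), (26.86664390563965, 33.30275344848633), 7.68721866607666)
0.15 [0.65555245 0.05675614 0.15      ] [-1.91703336e-01  1.80396330e-04]
0.155 [0.65470478 0.0562295  0.155     ] [-0.19191341  0.00115598]
0.16 [0.65385712 0.05570285 0.16      ] [-0.19212349  0.00213156]
side [ 205  211   55   41 1629] [233.07243708 235.46777164]
rim c pred (np.float64(230.57750476688383), np.float64(196.60721241911818)) (np.float64(233.94756066377886), np.float64(226.8880416178621))
```

Request:
{"name": "jog_arm", "arguments": {"ticks": [[[0.02,0,-0.001],-0.006,0.02],[[0.045,0,-0.001],-0.006,0.02],[[0.07,0,-0.001],-0.006,0.02],[[0.09,0,-0.001],-0.006,0.02],[[0.102,0,-0.001],-0.006,0.02],[[0.102,0,-0.001],-0.006,0.02],[[0.102,0,-0.001],-0.006,0.02]], "grip_force": 60}}

```text
time: 6.35
ee_pos: [0.6531, 0.0645, 0.1486]
eef_rot: [0.575, 0.818, -0.0, 0.0]
ft_force: [-0.2, -0.2, -3.1]
width: 0.0254
grip_force: 60.0
```

Run:
```python
from h import *
P=G((-.1835,-.0003,.1475),O,TH);delta(P,19.7)
s=r.camera("side");cv2.imwrite("pics/side2.png",cv2.resize(s["img"][160:340,160:400],None,fx=3.3,fy=3.3,interpolation=cv2.INTER_CUBIC)[:,:,::-1])
```

```text
delta [0.0001 0.0002 0.0011] turn 0.0014 tilt [ 0.0003 -0.0009] q [ 0.4   0.59 -0.8   1.45  0.43  1.28 -0.1 ]
```

View pics/side2.png

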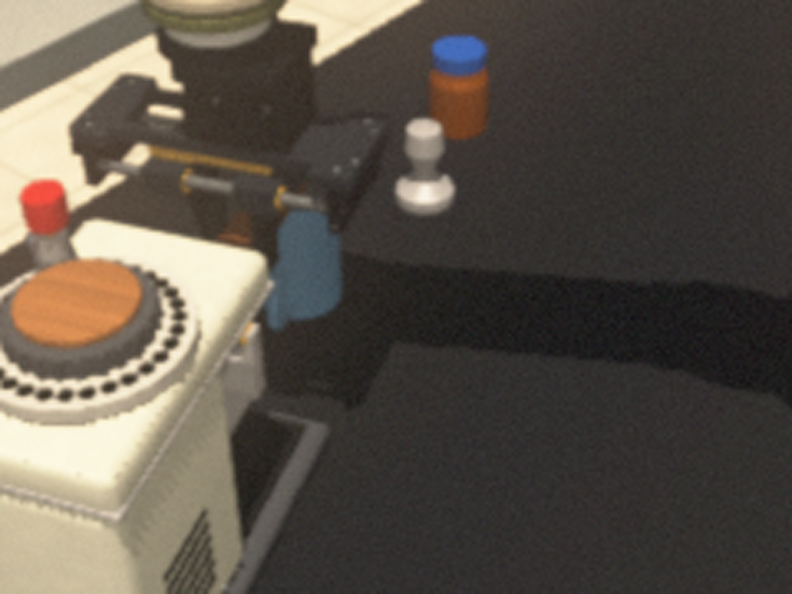

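The basket is under the chute with the gripper clear of the head, the mug and the knob. Lower slowly.

Request:
{"name": "jog_arm", "arguments": {"ticks": [[[0,0,0.015],0.001,0.02],[[0,0,0.03],0.001,0.02],[[0,0,0.036],0.001,0.02],[[0,0,0.036],0.001,0.02]], "grip_force": 60}}

```text
time: 6.8
ee_pos: [0.652, 0.0647, 0.1105]
eef_rot: [0.575, 0.818, -0.001, -0.001]
ft_force: [-0.5, -0.2, -1.7]
width: 0.0253
grip_force: 60.0
```

Request:
{"name": "jog_arm", "arguments": {"ticks": [[[0,0,0.003],0,0.02],[[0,0,0.006],0,0.02],[[0,0,0.009],0,0.02],[[0,0,0.009],0,0.02]], "grip_force": 60}}

```text
time: 7.2
ee_pos: [0.6529, 0.0654, 0.1035]
eef_rot: [0.575, 0.818, 0.0, 0.0]
ft_force: [0.4, -0.5, -1.8]
width: 0.0255
grip_force: 60.0
```

```bash
python3 -c "
from h import *
P=G((-.1835,-.0003,.0895),O,TH);delta(P,19.7)"
```

```text
delta [-0.0008  0.      0.014 ] turn 0.0013 tilt [0.0005 0.0001] q [ 0.39  0.64 -0.78  1.5   0.47  1.2  -0.12]
```

Request:
{"name": "jog_arm", "arguments": {"ticks": [[[0,0,0.003],0,0.02],[[0,0,0.006],0,0.02],[[0,0,0.006],0,0.02]], "grip_force": 60}}

```text
time: 7.5
ee_pos: [0.653, 0.0654, 0.0972]
eef_rot: [0.575, 0.818, 0.0, 0.0]
ft_force: [1.4, 1.5, -1.1]
width: 0.0253
grip_force: 60.0
```

Request:
{"name": "jog_arm", "arguments": {"ticks": [[[0,0,0.003],0,0.02],[[0,0,0.006],0,0.02],[[0,0,0.008],0,0.02],[[0,0,0.009],0,0.02],[[0,0,0.009],0,0.02]], "grip_force": 60}}

```text
time: 8.0
ee_pos: [0.6527, 0.0652, 0.0891]
eef_rot: [0.575, 0.818, -0.0, 0.0]
ft_force: [-4.4, -2.1, 6.8]
width: 0.026
grip_force: 60.0
```

```bash
python3 -c "
from h import *
P=G((-.1835,-.0003,.0895),O,TH);delta(P,19.7);print(r.read_state()['torque'])"
```

```text
delta [-0.0007  0.0003 -0.0004] turn 0.0011 tilt [-0.0002 -0.0005] q [ 0.38  0.65 -0.78  1.51  0.48  1.18 -0.13]
[-0.29491372  0.80276873  0.20943279]
```

Request:
{"name": "jog_arm", "arguments": {"ticks": [[[0,0,0.001],0,0.02],[[0,0,0.002],0,0.02],[[0,0,0.002],0,0.02]], "grip_force": 60}}

```text
time: 8.3
ee_pos: [0.653, 0.0651, 0.0883]
eef_rot: [0.575, 0.818, -0.0, 0.0]
ft_force: [-6.3, -4.6, 15.7]
width: 0.0254
grip_force: 60.0
```

Run:
```python
from h import *
ims=[r.camera("top") for _ in range(4)];im=np.mean([c["img"] for c in ims],0).astype(np.uint8);print(r.read_state()['torque'])
s=r.camera("side")
a=cv2.resize(im[170:260,170:270],None,fx=4,fy=4,interpolation=cv2.INTER_CUBIC);b=cv2.resize(s["img"][210:300,210:300],None,fx=4,fy=4,interpolation=cv2.INTER_CUBIC)
cv2.imwrite("pics/c3.png",np.hstack([a,b])[:,:,::-1])
```

```text
[-0.2617803   1.66547247  0.34708198]
```

View pics/c3.png

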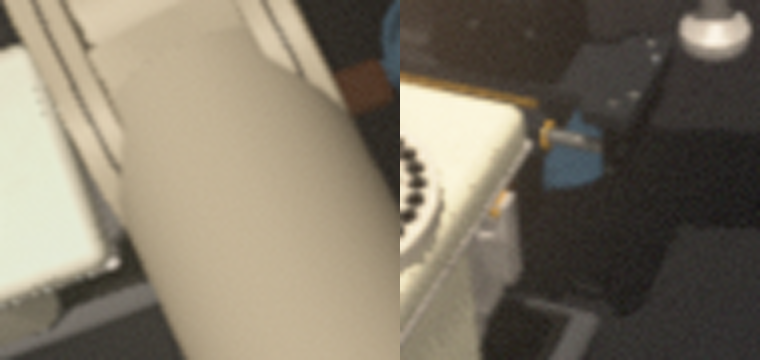

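The force rose steeply with TCP at about its seated height (0.0885 against 0.0895 expected), so the neck is on its seat. There is a slight side load from the prong. Relieve it, release gently and back off to look.

Request:
{"name": "jog_arm", "arguments": {"ticks": [[[0,-0.001,0],0,0.02],[[0,-0.001,0],0,0.02]], "grip_force": 60}}

```text
time: 8.75
ee_pos: [0.6527, 0.0651, 0.0885]
eef_rot: [0.575, 0.818, 0.001, 0.001]
ft_force: [-3.7, -2.7, 13.2]
width: 0.0253
grip_force: 60.0
```

Request:
{"name": "jog_arm", "arguments": {"ticks": [[[0,0,-0.001],0,0.02],[[0,0,-0.001],0,0.026],[[0,0,-0.001],0,0.05],[[0,0,-0.001],0,0.05],[[0,0,-0.001],0,0.05],[[0,0,-0.001],0,0.05]], "grip_force": 60}}

```text
time: 9.35
ee_pos: [0.6517, 0.065, 0.0873]
eef_rot: [0.575, 0.818, -0.0, -0.0]
ft_force: [-0.0, 1.1, -0.4]
width: 0.047
grip_force: 0.0
```

Request:
{"name": "jog_arm", "arguments": {"ticks": [[[0,0,-0.02],0,0.05],[[0,0,-0.06],0,0.05],[[0,0,-0.1],0,0.05],[[0,0,-0.14],0,0.05],[[0,0,-0.18],0,0.05],[[0,0,-0.22],0,0.05],[[-0.05,0,-0.24],0,0.05],[[-0.1,0,-0.24],0,0.05],[[-0.1,0,-0.24],0,0.05]], "grip_force": 60}}

```text
time: 10.25
ee_pos: [0.6873, -0.0376, 0.3271]
eef_rot: [0.579, 0.815, -0.001, 0.001]
ft_force: [-0.2, 0.6, -1.4]
width: 0.0499
grip_force: 0.0
```

Request:
{"name": "jog_arm", "arguments": {"ticks": [[[-0.05,-0.02,0],0,0.05],[[-0.1,-0.05,0],0,0.05],[[-0.12,-0.1,0],0,0.05],[[-0.12,-0.1,0],0,0.05],[[-0.12,-0.1,0],0,0.05]], "grip_force": 60}}

```text
time: 10.75
ee_pos: [0.6308, -0.179, 0.3275]
eef_rot: [0.577, 0.817, -0.001, 0.0]
ft_force: [-0.3, 0.7, 0.4]
width: 0.0501
grip_force: 0.0
```

Run:
```python
from h import *
ims=[r.camera("top") for _ in range(4)];im=np.mean([c["img"] for c in ims],0).astype(np.uint8)
s=np.mean([r.camera("side")["img"] for c in range(4)],0).astype(np.uint8)
a=cv2.resize(im[160:260,170:290],None,fx=4,fy=4,interpolation=cv2.INTER_CUBIC);b=cv2.resize(s[210:310,210:290],None,fx=4,fy=4,interpolation=cv2.INTER_CUBIC)
cv2.imwrite("pics/c4.png",np.hstack([a,b])[:,:,::-1])
t=ims[0];t["img"]=im
m,st,ch=blob(t,[0,90,30],[20,255,255],(215,160,300,230))
pts=np.argwhere(m)[:,::-1]
for z in(.093,):
    W=np.array([onz(t,*p,z)[:2] for p in pts]);c0=W.mean(0);u=np.linalg.svd(W-c0)[2][0];d=c0-O
    c,q=np.cos(TH),np.sin(TH);print("handle centre grinder",c*d[0]+q*d[1],-q*d[0]+c*d[1],"yaw",np.degrees(np.arctan2(u[1],u[0]))%180,"len",np.ptp((W-c0)@u),"npx",len(pts))
```

```text
handle centre grinder -0.2126798546771259 0.00014742553704827355 yaw 109.19272524197031 len 0.11113760656563765 npx 626
```

View pics/c4.png

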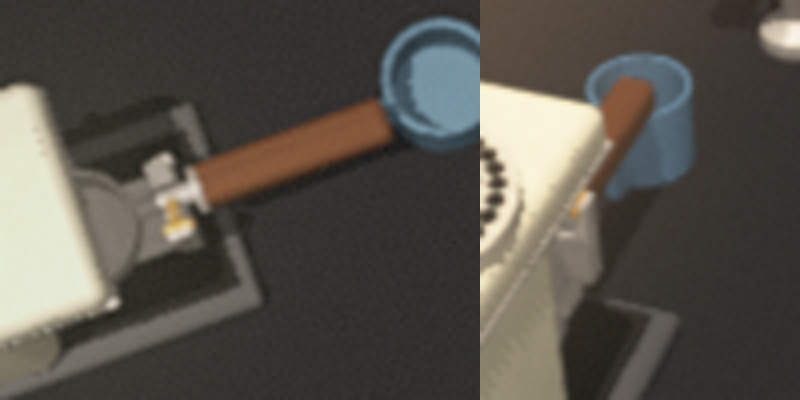

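The portafilter lies in the fork with the handle straight out (yaw 109.2°, lateral 0.1 mm), and the brass catch is near crop (178,210). I'll check the catch against its earlier profile and the height of the handle.

Run:
```python
from h import *
np.set_printoptions(linewidth=250)
ims=[r.camera("top") for _ in range(6)];t=ims[0];im=np.mean([c["img"] for c in ims],0).astype(np.float32)
def prof(x,z,ys):
    uv=np.array([proj(t,G((x,y,z),O,TH)) for y in ys],np.float32)
    return cv2.remap(im,uv[None,:,0],uv[None,:,1],cv2.INTER_LINEAR)[0]
ys=np.arange(-.020,.037,.002);print((ys*1000).round().astype(int))
for x in(-.136,-.14,-.144):
    p=prof(x,.111,ys);print(x,p.mean(1).astype(int));print("  R-B",(p[:,0]-p[:,2]).astype(int))
sc=[r.camera("side") for _ in range(4)];s=sc[0];s["img"]=np.mean([c["img"] for c in sc],0).astype(np.uint8);t["img"]=im.astype(np.uint8)
def tip(c,box,top):
    m,b,cc=blob(c,[0,80,25],[20,255,255],box);w=np.argwhere(m)[:,::-1];return m,b,cc
m,b,cs=tip(s,(232,222,262,262),1);print("side handle",b,cs)
h=cv2.convexHull(np.argwhere(m)[:,::-1].astype(np.int32))[:,0];print(h.tolist())
for nm,p in(("end top-y",(-.27,-.013,.097)),("end top+y",(-.27,.013,.097)),("end bot+y",(-.27,.013,.073)),("mid top +y",(-.212,.013,.097)),("neck end top +y",(-.155,.013,.097))):print(nm,np.round(proj(s,G(p,O,TH)),1),np.round(proj(t,G(p,O,TH)),1))
```

```text
[-20 -18 -16 -14 -12 -10  -8  -6  -4  -2   0   2   4   6   8  10  12  14  16  18  20  22  24  26  28  30  32  34  36]
-0.136 [ 95 137 156 157 157 159 154 138 120 136 165 192 196 165 138 147 151 148 150 167 190 202 198 157 112  83  61  46  40]
  R-B [16 21 22 22 21 22 22 21 18 20 22 21 23 31 37 35 39 52 71 88 76 40 24 20 17 13 11  9  8]
-0.14 [125 156 162 162 163 164 161 144 121 129 166 181 171 153 144 144 145 140 143 162 184 198 193 147 101  87  80  63  45]
  R-B [ 20  22  22  22  22  22  22  20  18  19  24  34  57  81  90  90  94  91  98 102  80  45  24  19  15  14  13  11  10]
-0.144 [147 168 164 156 155 155 156 142 123 134 166 184 180 151 130 127 129 127 133 165 190 195 180 142 101  89  87  69  50]
  R-B [21 23 22 22 21 21 21 20 19 20 24 29 37 48 53 48 43 45 64 81 68 45 27 19 16 15 15 12  9]
side handle [233 230  20  32 220] [244.51818182 241.33181818]
[[252, 237], [250, 241], [240, 257], [239, 258], [234, 261], [233, 261], [240, 236], [241, 234], [244, 230], [251, 230], [252, 231]]
end top-y [244.6 226.3] [265.3 183.1]
end top+y [254.5 228.3] [269.4 193.9]
end bot+y [255.  236.1] [269.7 195.7]
mid top +y [245.1 242.7] [244.7 203. ]
neck end top +y [234.9 258.3] [220.4 211.9]
```

The catch profile matches its closed state (brass R-B 80–100 from y = +6 to +20) and is not covered by the neck, so it has snapped over it. I'll check level by comparing side-view residuals with those of the portafilter when it stood flat.

Run:
```python
from h import *
s=r.camera("side");t0=cv2.imread("pics/side0.png")[:,:,::-1]
s1=dict(s);s1["img"]=np.mean([r.camera("side")["img"] for _ in range(4)],0).astype(np.uint8);s0=dict(s);s0["img"]=np.ascontiguousarray(t0)
def res(c,box,G0,th,n):
    m,b,cc=blob(c,[0,80,25],[20,255,255],box);h=cv2.convexHull(np.argwhere(m)[:,::-1].astype(np.int32))
    P=[(x,y,z) for x in(-.068,-.182) for y in(-.013,.013) for z in(.014,.038)]
    q=np.array([proj(c,G(p,G0[:2],th)+[0,0,G0[2]]) for p in P],np.float32)
    pm=np.zeros_like(m);cv2.fillConvexPoly(pm,cv2.convexHull(np.round(q).astype(np.int32)),1)
    print(n,"mask bbox",b,"centroid",cc,"pred bbox",q.min(0),q.max(0),"pred cent",np.argwhere(pm).mean(0)[::-1])
res(s0,(340,235,400,290),(.5496,-.1806,0),np.radians(-10.6),"table")
B=G((-.088,0,0),O,TH);res(s1,(225,222,262,265),(B[0],B[1],.059),TH,"home")
m,st,cs=blob(s1,[0,170,100],[8,255,255],(155,205,195,240));print("knob",cs,proj(s1,G((-.035,-.035,.269),O,TH)))
```

```text
table mask bbox [348 246  43  33 613] centroid [369.62642741 262.27569331] pred bbox [346.71112 244.14227] [392.3314  280.02896] pred cent [369.54606142 261.91588785]
home mask bbox [232 230  21  35 227] centroid [244.15859031 241.969163  ] pred bbox [224.37338 226.3249 ] [254.99799 266.16254] pred cent [239.61818182 246.43333333]
knob [172.5   221.425] (np.float64(173.47395998660704), np.float64(221.4434211526208))
```

The handle edges are symmetric about the level prediction, so it is level. Now the knob.

Run:
```python
from h import *
delta((.637,.2158,.3275),19.7)
t=r.camera("top");t["img"]=np.mean([r.camera("top")["img"] for _ in range(4)],0).astype(np.uint8)
i=t["img"][185:212,125:158].astype(int);m=((i[...,0]>i[...,1]*1.8)&(i[...,0]>i[...,2]*1.8)&(i[...,0]>90)).astype(np.uint8);n,l,st,cc=cv2.connectedComponentsWithStats(m);k=1+np.argmax(st[1:,4]);print(st[k],cc[k]+[125,185],onz(t,*(cc[k]+[125,185]),.277))
```

```text
delta [3.67e-01 1.37e-01 1.00e-04] turn 0.0011 tilt [ 0.0001 -0.0001] q [ 0.73  0.48 -0.8   1.2   0.34  1.59  0.34]
[  8   5  15  14 153] [139.98039216 196.79738562] [0.63639725 0.21511427 0.277     ]
```

Request:
{"name": "jog_arm", "arguments": {"ticks": [[[0.04,0.015,0],0,0.06],[[0.08,0.03,0],0,0.06],[[0.12,0.045,0],0,0.06],[[0.16,0.06,0],0,0.06],[[0.2,0.075,0],0,0.06],[[0.24,0.09,0],0,0.06],[[0.28,0.105,0],0,0.06],[[0.32,0.12,0],0,0.06],[[0.35,0.131,0],0,0.06],[[0.367,0.136,0],0,0.06],[[0.367,0.136,0],0,0.06],[[0.367,0.136,0],0,0.06]], "grip_force": 40}}

```text
time: 13.35
ee_pos: [0.6362, 0.2151, 0.3274]
eef_rot: [0.575, 0.818, -0.0, 0.0]
ft_force: [0.4, 0.1, -0.5]
width: 0.0602
grip_force: 0.0
```

```bash
python3 -c "
from h import *
delta((.6363,.2155,.278),19.7)"
```

```text
delta [0.0004 0.0003 0.0494] turn 0.0013 tilt [ 0.     -0.0004] q [ 0.14  0.54 -0.87  1.14  0.41  1.62 -0.28]
```

Request:
{"name": "jog_arm", "arguments": {"ticks": [[[0,0,0.02],0,0.06],[[0,0,0.04],0,0.06],[[0,0,0.049],0,0.06],[[0,0,0.049],0,0.06],[[0,0,0.049],0,0.02],[[0,0,0.049],0,0.02],[[0,0,0.049],0,0.02],[[0,0,0.049],0,0.02],[[0,0,0.049],0,0.02],[[0,0,0.049],0,0.02],[[0,0,0.049],0,0.02],[[0,0,0.049],0,0.02]], "grip_force": 40}}

```text
time: 14.55
ee_pos: [0.6358, 0.2155, 0.2787]
eef_rot: [0.575, 0.818, -0.0, -0.0]
ft_force: [-2.3, -0.7, 1.8]
width: 0.0231
grip_force: 40.0
```

Request:
{"name": "jog_arm", "arguments": {"ticks": [[[0,0,0],0,0.02],[[0,0,0],0,0.02],[[0,0,-0.003],0,0.02],[[0,0,-0.006],0,0.02],[[0,0,-0.009],0,0.02],[[0,0,-0.012],0,0.02],[[0,0,-0.012],0,0.02],[[0,0,-0.012],0,0.02]], "grip_force": 60}}

```text
time: 15.35
ee_pos: [0.6358, 0.2155, 0.2901]
eef_rot: [0.575, 0.818, -0.0, -0.0]
ft_force: [-0.2, 1.6, -10.1]
width: 0.0228
grip_force: 60.0
```

Request:
{"name": "jog_arm", "arguments": {"ticks": [[[0,0,-0.001],0,0.02],[[0,0,-0.001],0,0.02],[[0,0,-0.001],0,0.02]], "grip_force": 60}}

```text
time: 15.65
ee_pos: [0.6359, 0.2155, 0.2909]
eef_rot: [0.575, 0.818, -0.0, -0.0]
ft_force: [1.1, 2.9, -15.5]
width: 0.0227
grip_force: 60.0
```

The force jumped to 15.5 N at 12.2 mm of travel, above the spring's 10 N, so the pin is against its stop. Quick hold check, including the bystanders, then hand in.

Request:
{"name": "jog_arm", "arguments": {"ticks": [[[0,0,0],0,0.02],[[0,0,0],0,0.02],[[0,0,0],0,0.02],[[0,0,0],0,0.02],[[0,0,0],0,0.02]], "grip_force": 60}}

```text
time: 16.15
ee_pos: [0.6358, 0.2155, 0.2909]
eef_rot: [0.575, 0.818, -0.0, -0.0]
ft_force: [2.3, 3.1, -21.9]
width: 0.023
grip_force: 60.0
```

Run:
```python
from h import *
s=r.camera("side")["img"].astype(int);a=cv2.imread("pics/side0.png")[:,:,::-1].astype(int)
for n,(x0,y0,x1,y1) in dict(jar=(285,165,315,205),tamper=(275,193,302,228)).items():print(n,np.abs(s-a)[y0:y1,x0:x1].mean())
```

```bash
python3 -c "
from bench import r
print(r.close_job())"
```

```text
jar 2.2944444444444443
tamper 2.308994708994709
the job is handed in; nothing more can be done
None
```

I handed the job in at about 16 s: the portafilter is seated level in the fork with the catch closed over its neck and released, and the index pin is held fully up against its stop (12.2 mm of travel). The jar and tamper look unmoved in the pictures; I made no separate check of the cup at the end.

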